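# Clamp the grinding jar in the bench mill

### The job

The grinding jar is already standing in the bench mill. With the back of a finger, push the steel clamp strap round over the jar until it stops fully home against its keeper, then push the upright cam lever all the way down so that the jar is clamped. Nothing needs gripping, and nothing is to be picked up: leave the jar seated in its nest and the vials, beaker and reagent bottle standing where they are.

Things in the scene. Friction and masses are not known exactly. Their poses are not given: they have to be found in the camera images.
- mill: Bench vibratory mill, fixed: grey housing 240 (x) x 290 (y) mm, top 75 mm up, control panel on its -x face, platform 145 x 215 mm on it, top 102 mm up. Origin on the table under the jar nest's axis, z up. In its frame the strap's pivot post is at x 0, y +65 mm. Home, the strap lies along -y from the pivot over the jar's middle; it comes in from the +x side.
- strap (a joint): Swing of the clamp strap about its upright pivot, rad. 0: it points along the mill's +x axis (swung away). Grows as it turns clockwise seen from above. 1.57 is the hard stop: fully home, along the mill's -y axis. Range -0.35 to 1.57, starts between -0.3 and 0.5. Stiff (0.25 N m, about 2 N at the sleeve); stays where it is left.
- strap_pivot (a point): Point on the strap's upright pivot axis, at mid-thickness of the strap (186 mm above the table). The capped post top there is at 193 mm.
- strap_grip (a point): Middle of the orange sleeve at the strap's free end, 150 mm from the pivot axis. The strap is a level steel bar 24 mm wide, 182 to 190 mm above the table; the sleeve is 32 mm long, 28 mm wide, 180 to 192 mm above the table. Under the sleeve the space is free down to the platform (102 mm) all along its swing.
- lever (a joint): Cam lever hinged on top of the strap, rad. 0: upright. Grows as the lever is pushed down towards the strap's pivot; 1.5 is the hard stop: all the way down, nearly level along the strap, its ball beyond the pivot post. Starts between 0 and 0.3. Needs about 2 to 4 N at the ball; stays where it is left. Its cam drives the foot down 6.5 mm.
- lever_pin (a point): Axis of the cam lever's pin, on the strap's centre line, 65 mm from the strap's pivot axis, 206 mm above the table. The pin is level and square to the strap.
- lever_ball (a point): Centre of the black ball (22 mm diameter) at the lever's end, 95 mm from the pin. The steel rod between is 11 mm in diameter and straight from pin to ball. Lever upright, the ball's top is 312 mm above the table.
- keeper (a point): Top centre of the keeper's lip, 201 mm above the table, 125 mm from the pivot: a dark steel hook on the platform, 16 mm wide along the strap. Its post stands on the mill's -x side of the home strap (13 to 27 mm from the strap's centre line) and its lip reaches over the strap to 8 mm past that line on the +x side.
- foot: Sprung rubber pressure foot, 24 mm in diameter, under the strap below the lever's pin; origin at its underside (170 mm above the table with the lever up, 4 mm clear of the jar). With strap home and lever down it presses on the jar's lid with about 12 N.
- jar: Steel grinding jar with aluminium lid, loose in the nest, about 0.85 kg, 80 mm in diameter (lid 83 mm), 60 mm high with a round boss (28 mm) to 64 mm. Origin at the centre of its underside, 102 mm above the table.
- green_vial: Dark vial with green cap, 27 mm in diameter, 71 mm high, standing on the table; origin at the centre of its underside.
- white_vial: Amber vial with white cap, 27 mm in diameter, 71 mm high, standing on the table; origin at the centre of its underside.
- beaker: Empty glass beaker, 68 mm in diameter, 88 mm high, standing on the table; origin at the centre of its underside.
- reagent: Amber reagent bottle with blue cap, 70 mm in diameter, 145 mm high, standing on the table; origin at the centre of its underside.
Not all that is in view belongs to the job. Leave any green look-alike of the jar alone.

How it is judged:
On the way, in this order (a step that is already met when the one before it is completed fails the run):
1. the strap is fully home (within 0.06 rad of its stop) while the lever is still up (value of joint strap above 1.51 rad and value of joint lever below 0.8 rad), for 0.2 s.
2. the cam lever is all the way down with the strap home, the foot pressing on the jar (value of joint strap above 1.51 rad and value of joint lever above 1.42 rad and contact force between foot and jar above 5 N), for 0.2 s.
At the end, for the whole second after the job is handed in: The strap is home within 0.06 rad of its stop, the lever within 0.08 rad of fully down, the foot presses on the jar with more than 5 N, the jar is upright in its nest within 8 mm of where it stood, and the vials, beaker and bottle stand within 20 mm of where they were (all of step 2 and distance of jar from where it was at the start of the episode below 0.008 m and angle between jar's own z axis and vertical below 0.06 rad and linear speed of jar below 0.02 m/s and distance of each of green_vial, white_vial, beaker, reagent from where it was at the start of the episode below 0.02 m and angle between each of green_vial, white_vial, beaker, reagent's own z axis and vertical below 0.15 rad); the robot touches nothing.
It fails at once if the jar is lifted or pushed out of its seat (more than 8 mm) (distance of jar from where it was at the start of the episode above 0.008 m).
It fails at once if the green-capped vial is lifted, carried, pushed away (more than 20 mm) or tipped (distance of green_vial from where it was at the start of the episode above 0.02 m or angle between green_vial's own z axis and vertical above 0.35 rad).
It fails at once if the white-capped vial is lifted, carried, pushed away (more than 20 mm) or tipped (distance of white_vial from where it was at the start of the episode above 0.02 m or angle between white_vial's own z axis and vertical above 0.35 rad).
It fails at once if the beaker is lifted, carried, pushed away (more than 20 mm) or tipped (distance of beaker from where it was at the start of the episode above 0.02 m or angle between beaker's own z axis and vertical above 0.35 rad).
It fails at once if the reagent bottle is lifted, carried, pushed away (more than 20 mm) or tipped (distance of reagent from where it was at the start of the episode above 0.02 m or angle between reagent's own z axis and vertical above 0.35 rad).
It also fails if it takes over 54 s, if anything falls off the work surface, if the arm or the gripper's body presses on something with over 40 N, if the wrist force passes 120 N, or if a joint passes its speed limit or range.

### The arm

A 6-joint arm with a two-finger parallel gripper is mounted at the origin on the work surface. World frame = base frame: x ahead of the robot, y to its left, z up, the work surface at z = 0. Lengths are in m, angles in rad, forces in N, time in s.
With the tool pointing down it reaches from about 0.35 to 0.725 m from the base axis. Payload 4.3 kg.
Tool frame: the origin (TCP) lies at the very end of the fingers, on their centre line; the grasp point (between the pads) lies 19 mm behind it (grip_point_offset is the z of the grasp point in the tool frame, in m); z points along the fingers, y is the line along which they close (so a half turn about z gives the same grasp; the last joint's range is limited). The gripper opens to 85 mm and grips with 20 to 120 N. Pads are 22 mm wide; open, the fingers measure 114 mm over their backs; the gripper's body (76 mm by 85 mm) begins 54 mm behind the grasp point. The pads swing forward as they close: fully open they stand 13 mm farther back than shut.
Start: joints at [1.228, 0.377, 0.081, 1.274, 0, 1.46], TCP at [0.133, 0.56, 0.231] pointing down, gripper open.
Joint ranges: [-2.72, 2.72], [-0.84, 1.66], [-1.02, 1.22], [-1.77, 2.12], [-1.37, 1.28], [-3.14, 3.14]. Speed limits (rad/s): [2.57, 2.57, 3.14, 3.14, 3.14, 3.14].

### API

Orientations are given as a unit quaternion [x, y, z, w].
In Python, from workcell import * gives the robot as it stands.
- The arm moves only by the tool drive_tool, never from a script. Its arguments are lists of equal length, an entry for each row: "grip": the closure, from 0 (fully open) to 1 (shut); "linear": the shift along the tool's x, y, z in mm, a list of three; "rot": the turn, a rotation vector about the tool's x, y, z in rad, a list of three. In form: {"grip": [grip, ...], "linear": [[dx, dy, dz], ...], "rot": [[ax, ay, az], ...]}. A call has 1 to 20 rows; each row is the pose to reach, as a shift and turn from the pose commanded when the call began, along the tool's axes at that moment; what a row does not reach only later rows make up. A row lasts 1/12 s, in which the tool goes at most 41.7 mm and 7.16 degrees, less where a joint would pass 70% of its speed; a pose out of reach is approached as far as the arm can. A call with a gripper value outside its range is refused whole. The fingers move at their own pace and stop on an object; "squeeze" is the grip in N (left out, the last holds). Time passes only in rows, so rows that repeat a pose let the fingers close. It gives the time, the measured TCP pose, the force, the opening and the grip force at its end, in the units of the state.
- observe(): the state, without advancing time (a new reading comes with each control period).
- read_camera(name): name is "side" or "top" or "wrist"; returns the picture (420x560x3 uint8, blue, green, red); there is no depth.
- calibration(name): a dict with "fx", "fy", "cx", "cy" (pixels), "R" (3x3) and "t" (3): a world point X has camera coordinates R X + t; the wrist camera has in their place "mount" (4x4, takes a point from camera to tool coordinates, whose origin is the TCP and whose axes are the flange's). Camera axes: x right, y down, z forward; pixel columns grow to the right and rows downward; lengths in m; the calibration is good to about 2 mm. A picture is of the moment at which its call begins: read the wrist's pose just before it. calibration takes no time and is no camera call.
- hand_in(): hands the job in; it is judged then, once.
The state is a dict: "time": time; "joint_positions": joint angles; "dq": joint speeds; "effort": joint torques, N m; "tool_pos": TCP position; "eef_rot": TCP orientation; "force": force on the tool from outside, world axes, zero at the start; "wrist_torque": the same for the moment, N m; "width": opening from 0.0 (shut) to 1.0 (fully open); "grasp_force": force on a finger pad.
Only numpy, scipy, OpenCV 4.12 (cv2) and the standard library are available. Lean on these libraries where they do the work, as an engineer would, in place of code of your own. Each camera call takes 0.05 s, during which the arm holds its last target. There are 200 camera calls.

## Working session

There is one attempt and no reset: what is moved stays moved. The work goes in short steps, Python scripts to look and compute and a tool call to move; the robot and the scene stay as the last step left them, time stands still between calls to the robot, and variables do not carry over. Pictures are saved under pics/ and viewed, at most 10 in all, crops included, and the job is handed in when it is done.

Besides the shell and the picture viewer there is one more tool, called after "Emit:" in YAML: its name, and indented under it one key for each argument. drive_tool: Moves the arm, as the interface text tells. Its arguments: {"type":"object","properties":{"grip":{"type":"array","items":{"type":"number"}},"linear":{"type":"array","items":{"type":"array","items":{"type":"number"}}},"rot":{"type":"array","items":{"type":"array","items":{"type":"number"}}},"squeeze":{"type":"number"}},"required":["grip","linear","rot"]}

```bash
mkdir -p pics
python3 - <<'E'
from workcell import *
import cv2
s=observe();print(s)
for n in("side","top"):
    cv2.imwrite(f"pics/{n}0.png",read_camera(n)); c=calibration(n); print(n,c)
E
```

```text
{'time': 0.0, 'joint_positions': array([1.22770886e+00, 3.78073070e-01, 7.96121828e-02, 1.27444463e+00,
       2.94097688e-05, 1.46050216e+00]), 'dq': array([ 1.47798321e-03,  1.43241146e-03,  9.52281296e-06, -1.69249132e-03,
        1.02760966e-04,  1.55904438e-03]), 'effort': array([-2.06402248e-03, -4.63605952e+01,  2.69874823e+01,  2.09469418e-02,
       -1.47646147e-04,  1.23956355e-05]), 'tool_pos': array([0.13240131, 0.55884743, 0.2303499 ]), 'eef_rot': array([ 1.16133952e-01,  9.93233000e-01, -1.02430715e-03, -2.51353001e-04]), 'force': array([0.44993655, 0.06017473, 0.29397152]), 'wrist_torque': array([-0.02513475,  0.03684148, -0.00120917]), 'grasp_force': 0.0, 'width': 1.002322865461074}
side {'fx': 461.24773924922954, 'fy': 461.24773924922954, 'cx': 285.42127128669006, 'cy': 205.87528501708516, 'R': array([[ 0.9300091 , -0.36743841, -0.00849073],
       [-0.27090127, -0.66968929, -0.69146855],
       [ 0.24838596,  0.64537219, -0.72235667]]), 't': array([-0.49759153,  0.27488098,  1.05366576])}
top {'fx': 427.27183587471717, 'fy': 427.27183587471717, 'cx': 280.47357535263603, 'cy': 206.5039808295651, 'R': array([[-2.20827189e-02, -9.99750097e-01, -3.47807232e-03],
       [-9.92229397e-01,  2.23424207e-02, -1.22399510e-01],
       [ 1.22446630e-01,  7.48131628e-04, -9.92474817e-01]]), 't': array([0.02905052, 0.54620219, 1.04495985])}
```

View pics/top0.png

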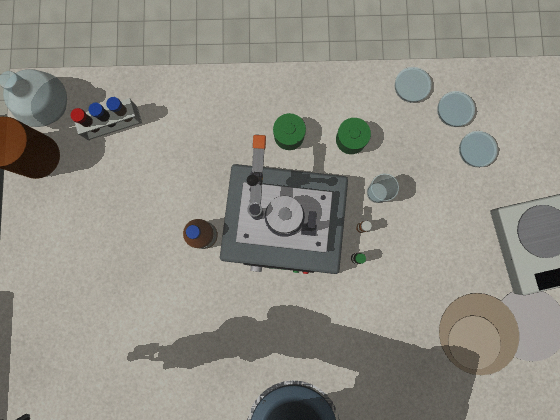

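View pics/side0.png

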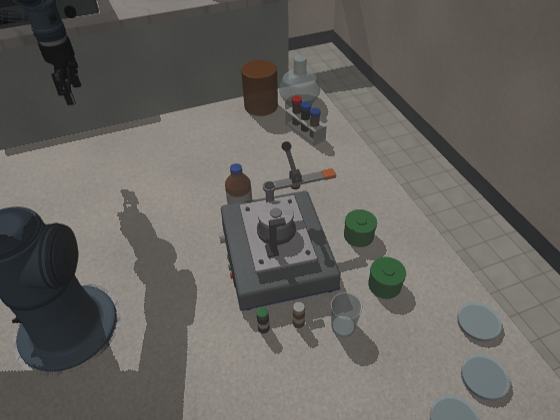

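The top view shows the mill at about (285,218) with its panel towards the robot. The strap points away from the robot, with its pivot near (257,207), orange sleeve (259,142) and lever ball near (252,180). The steel-grey jar at (285,215) sits in the nest. The green ones at (290,130) and (353,135) are look-alikes standing on the table. Next I'll check an enlarged crop and measure.

```bash
cat > h.py <<'E'
import numpy as np, cv2
from workcell import *
def ray(n,u,v):
    c=calibration(n);R=np.array(c["R"]);t=np.array(c["t"])
    d=R.T@np.array([(u-c["cx"])/c["fx"],(v-c["cy"])/c["fy"],1]);return -R.T@t,d
def plane(n,u,v,z):
    o,d=ray(n,u,v);return o+d*(z-o[2])/d[2]
def cross(a,b):
    (o,d),(p,e)=a,b;s=np.linalg.lstsq(np.c_[d,-e],p-o,rcond=None)[0]
    x,y=o+d*s[0],p+e*s[1];return (x+y)/2,np.linalg.norm(x-y)
def proj(n,X):
    c=calibration(n);q=np.array(c["R"])@X+c["t"];return c["fx"]*q[0]/q[2]+c["cx"],c["fy"]*q[1]/q[2]+c["cy"]
def orange(im):
    h=cv2.cvtColor(im,cv2.COLOR_BGR2HSV);m=cv2.inRange(h,(5,160,120),(16,255,255))
    n,l,s,c=cv2.connectedComponentsWithStats(m);return [(s[i].tolist(),c[i].round(1).tolist()) for i in range(1,n) if s[i,4]>20]
E
python3 - <<'E'
from h import *
t=cv2.imread("pics/top0.png");s=cv2.imread("pics/side0.png")
print(orange(t),orange(s))
a=cv2.resize(t[125:280,215:375],None,fx=3.6,fy=3.6,interpolation=2)
b=cv2.resize(s[130:310,210:390],None,fx=3.3,fy=3.3,interpolation=2)
cv2.imwrite("pics/tc.png",a);cv2.imwrite("pics/sc.png",b)
for p in [(259.5,142)]: print(plane("top",*p,.192))
print(plane("top",257,208,.193),plane("top",285,214,.166),cross(ray("side",269,187),ray("top",257,208)))
E
```

```text
[([253, 135, 12, 13, 150], [258.5, 141.1])] [([322, 169, 13, 7, 22], [327.6, 171.3])]
[0.67063412 0.05956159 0.192     ]
[0.52494685 0.06722287 0.193     ] [0.51348814 0.00714485 0.166     ] (array([0.52351611, 0.0676216 , 0.19181853]), np.float64(0.003198883129119694))
```

View pics/tc.png

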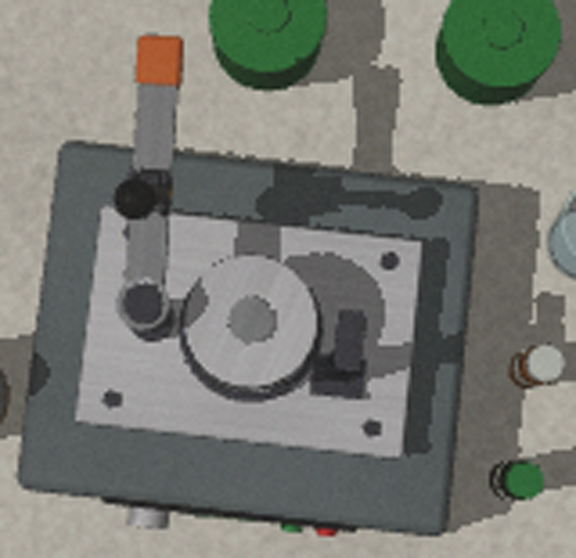

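View pics/sc.png

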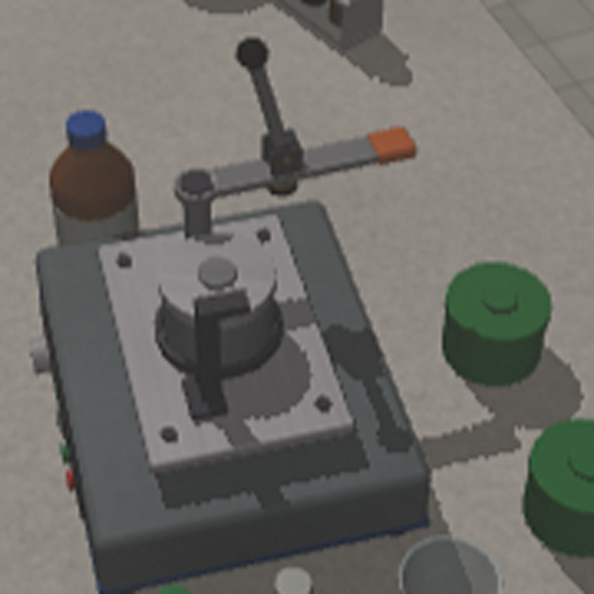

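The crops confirm it (pixels within the crops):
- **Top crop:** pivot cap (145,303), sleeve (160,61), ball (135,198), jar boss (252,320), keeper lip (351,340).
- **Side crop:** pivot (196,185), ball (252,53), sleeve (392,145).

The jar is the grey one in the nest, not the green ones.

Run:
```python
from h import *
T=lambda u,v:(215+u/3.6,125+v/3.6)
S=lambda u,v:(210+u/3.3,130+v/3.3)
np.set_printoptions(precision=4,suppress=True)
P=plane("top",*T(145,303),.193);G=plane("top",*T(160,61),.192);J=plane("top",*T(252,320),.166)
ball=cross(ray("top",*T(135,198)),ray("side",*S(252,53)))
print("P",P,cross(ray("top",*T(145,303)),ray("side",*S(196,185))),"G",G,np.linalg.norm(G[:2]-P[:2]),cross(ray("top",*T(160,61)),ray("side",*S(392,145))))
print("J",J,np.linalg.norm(P[:2]-J[:2]),"ball",ball)
a,b,c=[plane("top",*T(*q),.102)[:2] for q in[(389,261),(113,399),(372,428)]]
print("screws",a,b,c,"mid",(a+b)/2,"yaw x",np.degrees(np.arctan2(*(a-c)[::-1])),"yaw y",np.degrees(np.arctan2(*(b-c)[::-1]))-90)
print("yaw PJ",np.degrees(np.arctan2(*(P-J)[1::-1]))-90,"strap dir",np.degrees(np.arctan2(*(G-P)[1::-1])))
print("keeper",plane("top",*T(351,340),.201))
for n,uv,z in[("beaker",(383,187),.088),("reag",(193,232),.145),("wv",(366,226),.071),("gv",(360,258),.071)]:print(n,plane("top",*uv,z))
s=observe();c=calibration("wrist");print(c["mount"])
from scipy.spatial.transform import Rotation as R
print(R.from_quat(s["eef_rot"]).as_matrix())
```

```text
P [0.5225 0.071  0.193 ] (array([0.5233, 0.0709, 0.1914]), np.float64(0.0013175222165387167)) G [0.6708 0.0597 0.192 ] 0.1486829693039396 (array([0.6728, 0.0596, 0.1883]), np.float64(0.002014879843972687))
J [0.5137 0.0071 0.166 ] 0.06442043591045 ball (array([0.5666, 0.0688, 0.3003]), np.float64(0.0011870841948104069))
screws [ 0.5575 -0.0845] [0.4708 0.0982] [ 0.4483 -0.0697] mid [0.5142 0.0069] yaw x -7.708721002313336 yaw y -7.650489999359493
yaw PJ -7.826765710727301 strap dir -4.350235402289599
keeper [ 0.4969 -0.0506  0.201 ]
beaker [ 0.5817 -0.231   0.088 ]
reag [0.4797 0.2145 0.145 ]
wv [ 0.4899 -0.1891  0.071 ]
gv [ 0.4134 -0.1711  0.071 ]
[[-0.0007 -0.9586 -0.2847  0.0734]
 [ 1.     -0.0007  0.0001  0.0008]
 [-0.0003 -0.2847  0.9586 -0.1421]
 [ 0.      0.      0.      1.    ]]
[[-0.973   0.2307 -0.0006]
 [ 0.2307  0.973  -0.0017]
 [ 0.0002 -0.0018 -1.    ]]
```

```bash
cat >> h.py <<'E'
from scipy.spatial.transform import Rotation as Ro
np.set_printoptions(precision=4,suppress=True)
P=np.array([.523,.071]);yaw=np.radians(-7.7)
X=np.array([np.cos(yaw),np.sin(yaw)]);Y=np.array([-np.sin(yaw),np.cos(yaw)])
def strapdir(q): a=yaw-q;return np.array([np.cos(a),np.sin(a)]),np.array([-np.sin(a),np.cos(a)])
def rows(targets,s=None):
    s=s or observe();Q=Ro.from_quat(s["eef_rot"]);M=Q.as_matrix()
    y0=np.arctan2(M[1,0],M[0,0])
    for p,a in targets:
        d=(a-y0+np.pi)%(2*np.pi)-np.pi
        print(np.round(Q.inv().apply(np.array(p)-s["tool_pos"])*1000,0).tolist(),"rz",round(-d,3))
E
python3 - <<'E'
from h import *
d,n=strapdir(-.058)
p=P+d*.15+n*.056
rows([([*p,.225],np.radians(-6)),([*p,.168],np.radians(-6))])
print(p)
E
```

```text
[-632.0, -306.0, 6.0] rz 3.013
[-632.0, -306.0, 63.0] rz 3.013
[0.6768 0.1154]
```

Emit:
drive_tool:
  grip: [1, 1, 1, 1, 1, 1, 1, 1, 1, 1, 1, 1, 1, 1, 1, 1, 1, 1, 1, 1]
  linear:
    - [-32, -15, 0]
    - [-64, -30, 0]
    - [-96, -46, 0]
    - [-128, -62, 0]
    - [-160, -77, 0]
    - [-195, -94, 0]
    - [-230, -111, 0]
    - [-265, -128, 0]
    - [-300, -145, 0]
    - [-335, -162, 0]
    - [-370, -179, 0]
    - [-405, -196, 0]
    - [-440, -213, 0]
    - [-475, -230, 2]
    - [-510, -247, 4]
    - [-545, -264, 6]
    - [-580, -281, 6]
    - [-610, -295, 6]
    - [-632, -306, 6]
    - [-632, -306, 6]
  rot:
    - [0, 0, -0.1]
    - [0, 0, -0.2]
    - [0, 0, -0.3]
    - [0, 0, -0.4]
    - [0, 0, -0.5]
    - [0, 0, -0.6]
    - [0, 0, -0.7]
    - [0, 0, -0.8]
    - [0, 0, -0.9]
    - [0, 0, -1.0]
    - [0, 0, -1.1]
    - [0, 0, -1.2]
    - [0, 0, -1.3]
    - [0, 0, -1.4]
    - [0, 0, -1.5]
    - [0, 0, -1.6]
    - [0, 0, -1.65]
    - [0, 0, -1.65]
    - [0, 0, -1.65]
    - [0, 0, -1.65]

```text
time: 1.77
tool_pos: [0.6798, 0.1117, 0.2231]
eef_rot: [-0.649, 0.761, -0.0, -0.001]
force: [-0.8, -0.1, -0.8]
width: 0.002
grasp_force: 0.0
```

Run:
```python
from h import *
s=observe();print(s["tool_pos"],s["joint_positions"],s["width"])
d,n=strapdir(-.058);p=P+d*.15+n*.056
rows([([*p,.225],np.radians(-6)),([*p,.168],np.radians(-6))])
```

```text
[0.6798 0.1117 0.2231] [ 0.0715  0.6373  0.4807  1.415  -0.0016 -1.3406] 0.0022804796876670494
[-3.0, 3.0, -2.0] rz -1.625
[-3.0, 3.0, 55.0] rz -1.625
```

Emit:
drive_tool:
  grip: [1, 1, 1, 1, 1, 1, 1, 1, 1, 1, 1, 1, 1, 1, 1]
  linear:
    - [0, 0, 0]
    - [0, 1, 0]
    - [-1, 2, 0]
    - [-2, 3, 0]
    - [-3, 3, 0]
    - [-3, 3, 5]
    - [-3, 3, 10]
    - [-3, 3, 18]
    - [-3, 3, 26]
    - [-3, 3, 34]
    - [-3, 3, 42]
    - [-3, 3, 50]
    - [-3, 3, 55]
    - [-3, 3, 55]
    - [-3, 3, 55]
  rot:
    - [0, 0, -0.11]
    - [0, 0, -0.22]
    - [0, 0, -0.33]
    - [0, 0, -0.44]
    - [0, 0, -0.55]
    - [0, 0, -0.66]
    - [0, 0, -0.77]
    - [0, 0, -0.88]
    - [0, 0, -0.99]
    - [0, 0, -1.1]
    - [0, 0, -1.21]
    - [0, 0, -1.32]
    - [0, 0, -1.43]
    - [0, 0, -1.5]
    - [0, 0, -1.5]

```text
time: 3.02
tool_pos: [0.6732, 0.12, 0.1693]
eef_rot: [0.994, -0.111, -0.001, 0.0]
force: [-0.1, -0.3, 0.9]
width: 0.005
grasp_force: 0.0
```

Run:
```python
from h import *
s=observe();print(s["tool_pos"],s["joint_positions"],s["force"])
# arc of TCP trailing the strap by 28.5 mm
L=[]
for q in np.linspace(-.1,1.45,18):
    d,n=strapdir(q);p=P+d*.15+n*.0285;L.append(([*p,.169],np.arctan2(d[1],d[0])))
rows(L,s)
t=read_camera("top");cv2.imwrite("pics/top1.png",cv2.resize(t[100:290,200:400],None,fx=3,fy=3,interpolation=2))
```

```text
[0.6732 0.12   0.1693] [ 0.0835  0.6317  0.3328  1.2744  0.0004 -2.8354] [-0.148  -0.3068  0.9093]
[6.0, 25.0, 0.0] rz -0.188
[11.0, 38.0, 0.0] rz -0.097
[14.0, 52.0, 0.0] rz -0.006
[16.0, 65.0, 0.0] rz 0.085
[17.0, 79.0, 0.0] rz 0.176
[17.0, 93.0, 0.0] rz 0.268
[15.0, 107.0, 0.0] rz 0.359
[12.0, 121.0, 0.0] rz 0.45
[8.0, 134.0, 0.0] rz 0.541
[2.0, 147.0, 0.0] rz 0.632
[-4.0, 159.0, 0.0] rz 0.723
[-12.0, 171.0, 0.0] rz 0.815
[-21.0, 181.0, 0.0] rz 0.906
[-30.0, 191.0, 0.0] rz 0.997
[-41.0, 201.0, 0.0] rz 1.088
[-52.0, 209.0, 0.0] rz 1.179
[-64.0, 216.0, 1.0] rz 1.271
[-77.0, 222.0, 1.0] rz 1.362
```

View pics/top1.png

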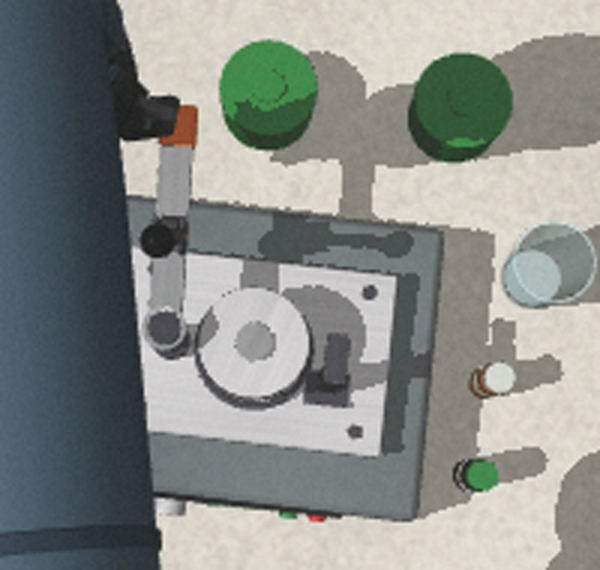

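The finger stands clear on the far (+y) side of the orange sleeve (185,125 in the crop), and its path is free. Sweep the first half.

Emit:
drive_tool:
  grip: [1, 1, 1, 1, 1, 1, 1, 1, 1, 1, 1, 1, 1, 1, 1, 1, 1, 1]
  linear:
    - [3, 12, 0]
    - [6, 22, 0]
    - [8, 30, 0]
    - [11, 38, 0]
    - [13, 45, 0]
    - [14, 52, 0]
    - [15, 59, 0]
    - [16, 65, 0]
    - [17, 72, 0]
    - [17, 79, 0]
    - [17, 86, 0]
    - [17, 93, 0]
    - [16, 100, 0]
    - [15, 107, 0]
    - [14, 114, 0]
    - [12, 121, 0]
    - [8, 134, 0]
    - [8, 134, 0]
  rot:
    - [0, 0, 0]
    - [0, 0, 0]
    - [0, 0, 0]
    - [0, 0, 0]
    - [0, 0, 0]
    - [0, 0, 0.02]
    - [0, 0, 0.06]
    - [0, 0, 0.1]
    - [0, 0, 0.14]
    - [0, 0, 0.18]
    - [0, 0, 0.22]
    - [0, 0, 0.27]
    - [0, 0, 0.31]
    - [0, 0, 0.36]
    - [0, 0, 0.4]
    - [0, 0, 0.45]
    - [0, 0, 0.54]
    - [0, 0, 0.54]

```text
time: 4.57
tool_pos: [0.6519, -0.0154, 0.1705]
eef_rot: [0.927, -0.375, 0.0, 0.001]
force: [-0.6, 0.3, -0.4]
width: -0.001
grasp_force: 0.0
```

Run:
```python
from h import *
s=observe();print(s["tool_pos"],s["force"])
L=[]
for q in [.7,.8,.9,1,1.1,1.2,1.3,1.4,1.45,1.5,1.55,1.6,1.65]:
    d,n=strapdir(q);p=P+d*.15+n*.0285;L.append(([*p,.169],np.arctan2(d[1],d[0])))
rows(L,s)
t=read_camera("top");o=orange(t);print(o)
for a,c in o:
    g=plane("top",*c,.192)[:2]-P;print("strap",np.radians(-7.7)-np.arctan2(g[1],g[0]),np.linalg.norm(g))
```

```text
[ 0.6519 -0.0154  0.1705] [-0.6257  0.2774 -0.4005]
[-1.0, 9.0, 1.0] rz 0.065
[-0.0, 24.0, 1.0] rz 0.165
[-0.0, 39.0, 2.0] rz 0.265
[-2.0, 55.0, 2.0] rz 0.365
[-6.0, 69.0, 2.0] rz 0.465
[-11.0, 84.0, 2.0] rz 0.565
[-17.0, 98.0, 2.0] rz 0.665
[-25.0, 111.0, 2.0] rz 0.765
[-29.0, 117.0, 2.0] rz 0.815
[-34.0, 123.0, 2.0] rz 0.865
[-39.0, 129.0, 2.0] rz 0.915
[-44.0, 135.0, 2.0] rz 0.965
[-49.0, 140.0, 2.0] rz 1.015
[([0, 118, 26, 48, 800], [12.1, 142.7])]
strap -1.4154035097410116 0.5549855016395417
```

Emit:
drive_tool:
  grip: [1, 1, 1, 1, 1, 1, 1, 1, 1, 1, 1, 1, 1, 1, 1, 1]
  linear:
    - [-1, 9, 1]
    - [0, 17, 1]
    - [0, 24, 1]
    - [0, 32, 2]
    - [0, 39, 2]
    - [-1, 47, 2]
    - [-2, 55, 2]
    - [-4, 62, 2]
    - [-6, 69, 2]
    - [-8, 77, 2]
    - [-11, 84, 2]
    - [-14, 91, 2]
    - [-17, 98, 2]
    - [-21, 105, 2]
    - [-25, 111, 2]
    - [-25, 111, 2]
  rot:
    - [0, 0, 0.06]
    - [0, 0, 0.11]
    - [0, 0, 0.16]
    - [0, 0, 0.21]
    - [0, 0, 0.26]
    - [0, 0, 0.31]
    - [0, 0, 0.36]
    - [0, 0, 0.41]
    - [0, 0, 0.46]
    - [0, 0, 0.51]
    - [0, 0, 0.56]
    - [0, 0, 0.61]
    - [0, 0, 0.66]
    - [0, 0, 0.71]
    - [0, 0, 0.76]
    - [0, 0, 0.76]

```text
time: 5.95
tool_pos: [0.5574, -0.0761, 0.1687]
eef_rot: [0.723, -0.69, 0.0, 0.0]
force: [0.0, -0.2, -0.0]
width: 0.003
grasp_force: 0.0
```

Run:
```python
from h import *
s=observe();print(s["tool_pos"],s["force"],s["joint_positions"])
L=[]
for q in [1.4,1.45,1.5,1.55,1.6,1.65,1.7]:
    d,n=strapdir(q);p=P+d*.15+n*.0285;L.append(([*p,.169],np.arctan2(*strapdir(min(q,1.57))[0][::-1])))
rows(L,s)
t=read_camera("side");cv2.imwrite("pics/side1.png",cv2.resize(t[120:330,180:400],None,fx=2.7,fy=2.7,interpolation=2))
```

```text
[ 0.5574 -0.0761  0.1687] [ 0.0198 -0.2065 -0.0283] [-0.2483  0.3759 -0.0847  1.1096 -0.0005 -1.8658]
[2.0, 0.0, -0.0] rz 0.01
[3.0, 8.0, -0.0] rz 0.06
[4.0, 16.0, -0.0] rz 0.11
[4.0, 23.0, -0.0] rz 0.16
[4.0, 31.0, -0.0] rz 0.18
[4.0, 39.0, -0.0] rz 0.18
[3.0, 46.0, -0.0] rz 0.18
```

View pics/side1.png

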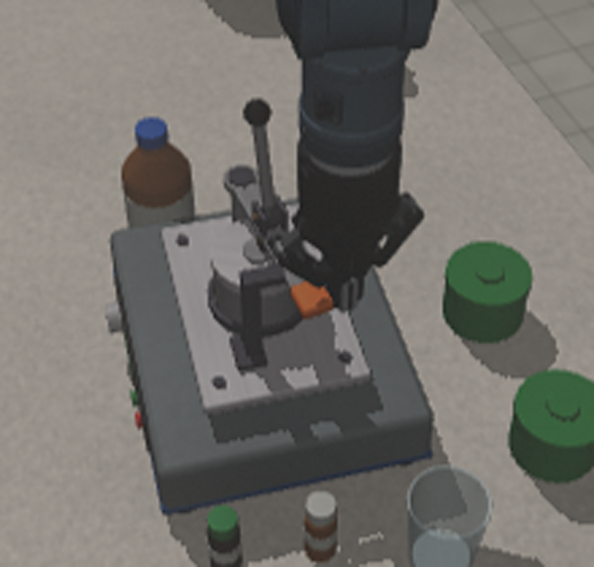

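The strap is being carried along. The sleeve (312,297 in the crop) is just in front of the keeper and the lever is still upright. Push the last bit slowly.

Emit:
drive_tool:
  grip: [1, 1, 1, 1, 1, 1, 1]
  linear:
    - [3, 4, 0]
    - [3, 8, 0]
    - [4, 12, 0]
    - [4, 16, 0]
    - [4, 20, 0]
    - [4, 23, 0]
    - [4, 23, 0]
  rot:
    - [0, 0, 0.03]
    - [0, 0, 0.06]
    - [0, 0, 0.09]
    - [0, 0, 0.11]
    - [0, 0, 0.14]
    - [0, 0, 0.16]
    - [0, 0, 0.16]

```text
time: 6.58
tool_pos: [0.5346, -0.0812, 0.1684]
eef_rot: [-0.666, 0.746, -0.0, -0.0]
force: [0.7, -0.6, -0.0]
width: 0.005
grasp_force: 0.2
```

Emit:
drive_tool:
  grip: [1, 1, 1, 1]
  linear:
    - [0, 2, 0]
    - [0, 4, 0]
    - [0, 4, 0]
    - [0, 4, 0]
  rot:
    - [0, 0, 0.02]
    - [0, 0, 0.02]
    - [0, 0, 0.02]
    - [0, 0, 0.02]

```text
time: 6.92
tool_pos: [0.5307, -0.0803, 0.1683]
eef_rot: [-0.658, 0.753, 0.0, 0.0]
force: [1.3, -1.3, 0.8]
width: -0.002
grasp_force: 0.5
```

Emit:
drive_tool:
  grip: [1, 1, 1, 1]
  linear:
    - [0, 1, 0]
    - [0, 2, 0]
    - [0, 3, 0]
    - [0, 3, 0]
  rot:
    - [0, 0, 0]
    - [0, 0, 0]
    - [0, 0, 0]
    - [0, 0, 0]

```text
time: 7.25
tool_pos: [0.5306, -0.0803, 0.1685]
eef_rot: [-0.658, 0.753, -0.002, 0.002]
force: [8.9, -1.5, -5.2]
width: -0.001
grasp_force: 4.3
```

Emit:
drive_tool:
  grip: [1, 1, 1, 1]
  linear:
    - [0, 1, 0]
    - [0, 2, 0]
    - [0, 3, 0]
    - [0, 3, 0]
  rot:
    - [0, 0, 0]
    - [0, 0, 0]
    - [0, 0, 0]
    - [0, 0, 0]

```text
time: 7.58
tool_pos: [0.5306, -0.0803, 0.1686]
eef_rot: [-0.658, 0.753, -0.004, 0.004]
force: [16.7, -1.9, -10.9]
width: 0.002
grasp_force: 8.0
```

The force climbed to 17 N with no motion, and the finger position matches home (predicted 0.5307), so the strap is on its stop. Back off, rise and go round to the lever.

Emit:
drive_tool:
  grip: [1, 1, 1, 1, 1, 1, 1, 1, 1, 1, 1]
  linear:
    - [0, -5, 0]
    - [0, -15, 0]
    - [0, -28, 0]
    - [0, -35, -10]
    - [0, -35, -35]
    - [0, -35, -65]
    - [0, -35, -95]
    - [0, -35, -120]
    - [0, -35, -125]
    - [0, -35, -125]
    - [0, -35, -125]
  rot:
    - [0, 0, 0]
    - [0, 0, 0]
    - [0, 0, 0]
    - [0, 0, 0]
    - [0, 0, 0]
    - [0, 0, 0]
    - [0, 0, 0]
    - [0, 0, 0]
    - [0, 0, 0]
    - [0, 0, 0]
    - [0, 0, 0]

```text
time: 8.5
tool_pos: [0.5592, -0.0841, 0.2924]
eef_rot: [-0.658, 0.753, 0.001, -0.0]
force: [-0.6, 1.0, -1.3]
width: 0.003
grasp_force: 0.0
```

Run:
```python
from h import *
s=observe();print(s["tool_pos"],s["force"],s["joint_positions"])
rows([([*(P-Y*.09),.290],np.arctan2(-Y[1],-Y[0]))],s)
for n,a in(("side",(120,330,180,400)),("top",(120,290,210,380))):
    t=read_camera(n);cv2.imwrite(f"pics/{n}2.png",t);print(n,orange(t))
for n in("side","top"):
    print([np.round(proj(n,np.array([*p,z])),1).tolist() for p,z in((P-Y*.15,.19),(P-Y*.044,.3),(P,.193))])
a=cv2.imread("pics/side2.png")[120:330,180:400];b=cv2.imread("pics/top2.png")[120:290,210:380]
cv2.imwrite("pics/both2.png",np.hstack([cv2.resize(a,(400,382),interpolation=2),cv2.resize(b,(382,382),interpolation=2)]))
```

```text
[ 0.5592 -0.0841  0.2924] [-0.6114  0.9972 -1.2941] [-0.2616  0.3537  0.2033  1.4218  0.0003 -1.6989]
[-59.0, 57.0, 2.0] rz 0.001
side [([281, 227, 10, 9, 54], [286.0, 231.2])]
top [([0, 118, 26, 48, 830], [11.9, 142.6])]
[[284.0, 233.5], [271.7, 163.2], [268.9, 185.6]]
[[324.7, 216.8], [274.8, 204.9], [255.3, 208.9]]
```

View pics/both2.png

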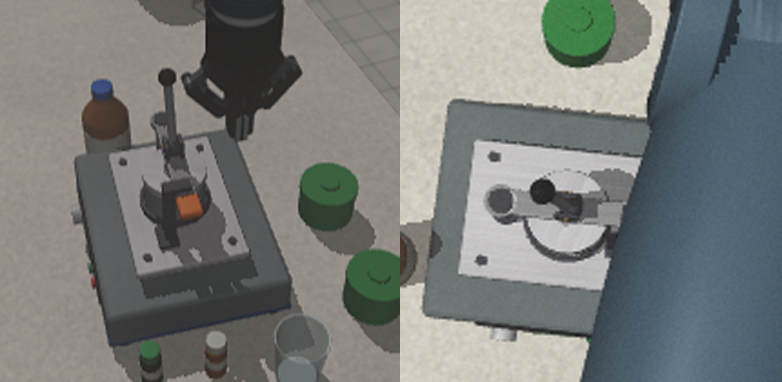

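Sleeve home beside the keeper (189,207, left panel). Ball (167,77 left; 542,190 right) matches the prediction, so the lever is still up at about 0.22 rad.

Emit:
drive_tool:
  grip: [1, 1, 1, 1, 1, 1, 1]
  linear:
    - [0, 20, 0]
    - [-10, 40, 0]
    - [-25, 57, 0]
    - [-45, 57, 2]
    - [-59, 57, 2]
    - [-59, 57, 2]
    - [-59, 57, 2]
  rot:
    - [0, 0, 0]
    - [0, 0, 0]
    - [0, 0, 0]
    - [0, 0, 0]
    - [0, 0, 0]
    - [0, 0, 0]
    - [0, 0, 0]

```text
time: 9.18
tool_pos: [0.51, -0.0178, 0.2899]
eef_rot: [-0.659, 0.752, 0.001, -0.001]
force: [0.1, -0.2, 0.4]
width: 0.001
grasp_force: 0.0
```

Run:
```python
from h import *
s=observe();print(s["tool_pos"],s["force"],"r",-(s["tool_pos"][:2]-P)@Y,"off",(s["tool_pos"][:2]-P)@X)
L=[]
for q in np.arange(.2,1.51,.1):
    r=.065-.095*np.sin(q)+.022*np.cos(q);z=.206+.095*np.cos(q)-.008+.019*np.sin(q)
    L.append(([*(P-Y*r),z],np.arctan2(-Y[1],-Y[0])))
rows(L,s)
```

```text
[ 0.51   -0.0178  0.2899] [ 0.1    -0.1948  0.3861] r 0.08973860129365661 off -0.0009387905444373994
[-22.0, -1.0, -5.0] rz 0.002
[-32.0, -1.0, -4.0] rz 0.002
[-41.0, -1.0, -3.0] rz 0.002
[-51.0, -1.0, -1.0] rz 0.002
[-60.0, -1.0, 3.0] rz 0.002
[-69.0, -1.0, 7.0] rz 0.002
[-78.0, -1.0, 12.0] rz 0.002
[-85.0, -1.0, 18.0] rz 0.002
[-93.0, -1.0, 25.0] rz 0.002
[-99.0, -1.0, 32.0] rz 0.002
[-105.0, -1.0, 40.0] rz 0.002
[-110.0, -1.0, 48.0] rz 0.002
[-115.0, -1.0, 57.0] rz 0.002
[-118.0, -1.0, 66.0] rz 0.002
```

Emit:
drive_tool:
  grip: [1, 1, 1, 1, 1, 1, 1, 1, 1, 1, 1, 1, 1, 1, 1, 1]
  linear:
    - [-11, 0, -3]
    - [-22, -1, -5]
    - [-32, -1, -4]
    - [-41, -1, -3]
    - [-51, -1, -1]
    - [-60, -1, 3]
    - [-69, -1, 7]
    - [-78, -1, 12]
    - [-85, -1, 18]
    - [-93, -1, 25]
    - [-99, -1, 32]
    - [-105, -1, 40]
    - [-110, -1, 48]
    - [-115, -1, 54]
    - [-116, -1, 56]
    - [-116, -1, 56]
  rot:
    - [0, 0, 0]
    - [0, 0, 0]
    - [0, 0, 0]
    - [0, 0, 0]
    - [0, 0, 0]
    - [0, 0, 0]
    - [0, 0, 0]
    - [0, 0, 0]
    - [0, 0, 0]
    - [0, 0, 0]
    - [0, 0, 0]
    - [0, 0, 0]
    - [0, 0, 0]
    - [0, 0, 0]
    - [0, 0, 0]
    - [0, 0, 0]

```text
time: 10.52
tool_pos: [0.527, 0.0971, 0.2345]
eef_rot: [-0.659, 0.753, 0.001, -0.0]
force: [-0.3, 0.0, 0.9]
width: 0.004
grasp_force: 0.0
```

Emit:
drive_tool:
  grip: [1, 1, 1, 1]
  linear:
    - [-1, 0, 2]
    - [-2, 0, 4]
    - [-2, 0, 6]
    - [-2, 0, 6]
  rot:
    - [0, 0, 0]
    - [0, 0, 0]
    - [0, 0, 0]
    - [0, 0, 0]

```text
time: 10.85
tool_pos: [0.5279, 0.0988, 0.2293]
eef_rot: [-0.658, 0.753, 0.0, 0.001]
force: [0.7, 1.2, 0.2]
width: -0.002
grasp_force: 0.2
```

Emit:
drive_tool:
  grip: [1, 1, 1, 1, 1]
  linear:
    - [0, 0, 2]
    - [0, 0, 4]
    - [0, 0, 6]
    - [0, 0, 7]
    - [0, 0, 7]
  rot:
    - [0, 0, 0]
    - [0, 0, 0]
    - [0, 0, 0]
    - [0, 0, 0]
    - [0, 0, 0]

```text
time: 11.27
tool_pos: [0.5281, 0.0988, 0.2233]
eef_rot: [-0.658, 0.753, -0.0, 0.001]
force: [-1.3, 0.6, 6.1]
width: 0.001
grasp_force: 3.1
```

Emit:
drive_tool:
  grip: [1, 1, 1, 1]
  linear:
    - [0, 0, 1]
    - [0, 0, 2]
    - [0, 0, 3]
    - [0, 0, 3]
  rot:
    - [0, 0, 0]
    - [0, 0, 0]
    - [0, 0, 0]
    - [0, 0, 0]

```text
time: 11.6
tool_pos: [0.5283, 0.0989, 0.2227]
eef_rot: [-0.658, 0.753, -0.001, 0.002]
force: [-5.8, 0.6, 19.5]
width: 0.002
grasp_force: 9.3
```

It sits on the stop: 19 N at z 0.223, where 0.2237 was predicted. Lift clear, move aside and check.

Emit:
drive_tool:
  grip: [1, 1, 1, 1, 1, 1, 1, 1, 1, 1, 1, 1]
  linear:
    - [0, 0, -5]
    - [0, 0, -20]
    - [0, 0, -45]
    - [0, 0, -75]
    - [0, 0, -100]
    - [-30, 0, -110]
    - [-65, 0, -110]
    - [-100, 0, -110]
    - [-135, 0, -110]
    - [-160, 0, -110]
    - [-160, 0, -110]
    - [-160, 0, -110]
  rot:
    - [0, 0, 0]
    - [0, 0, 0]
    - [0, 0, 0]
    - [0, 0, 0]
    - [0, 0, 0]
    - [0, 0, 0]
    - [0, 0, 0]
    - [0, 0, 0]
    - [0, 0, 0]
    - [0, 0, 0]
    - [0, 0, 0]
    - [0, 0, 0]

```text
time: 12.6
tool_pos: [0.5488, 0.2579, 0.3282]
eef_rot: [-0.659, 0.752, -0.0, -0.001]
force: [-0.7, -1.0, 0.2]
width: -0.0
grasp_force: 0.0
```

Run:
```python
from h import *
print(observe()["tool_pos"],observe()["force"])
a=read_camera("side")[120:330,180:400];t=read_camera("top");b=t[120:290,210:380]
cv2.imwrite("pics/both3.png",np.hstack([cv2.resize(a,(400,382),interpolation=2),cv2.resize(b,(382,382),interpolation=2)]))
for _,c in orange(t):
    g=plane("top",*c,.192)[:2]-P;print("strap",np.radians(-7.7)-np.arctan2(g[1],g[0]),np.linalg.norm(g))
```

```text
[0.5488 0.2579 0.3282] [-0.7292 -1.004   0.1599]
strap 1.5726649666226022 0.1484211844658909
```

View pics/both3.png

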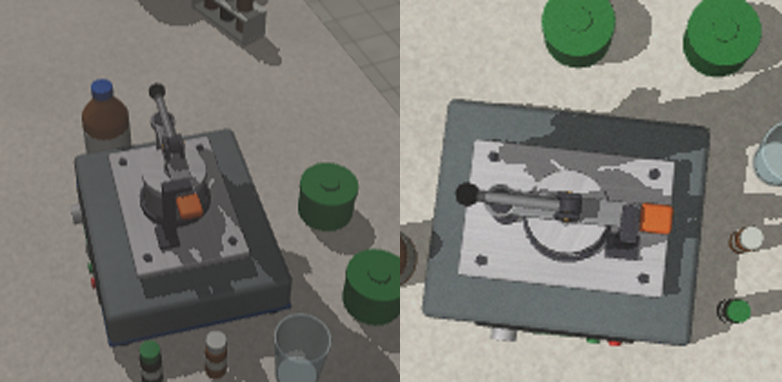

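The strap measures 1.573 rad, and the lever lies along it with the ball (467,194 right; 157,90 left) beyond the pivot. Everything else is standing. I'll compute the ball's height, then hand in.

Run:
```python
from h import *
b,e=cross(ray("top",210+67/2.247,120+194/2.247),ray("side",180+157/1.818,120+90/1.818))
r=-(b[:2]-P)@Y;th=np.arctan2(.065-r,b[2]-.206);print(b,e,r,th)
if th>1.4: print(hand_in())
```

```text
[0.5274 0.1016 0.217 ] 0.0021474870718292643 -0.03086955249164188 1.456963927896771
the job is handed in; nothing more can be done
None
```

The strap is home against its stop (measured 1.573 rad) and the cam lever is fully down: it met its hard stop under about 19 N, and the camera puts it at about 1.46 rad. In the last pictures the jar, vials, beaker and bottle are standing as before. I handed the job in at about 12.7 s, but no verdict came back and I had no reading of the foot's force on the jar.

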